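# Pin the rack stop and lock the tube rack on the loading slide

## Robot

A 6-joint arm with a two-finger parallel gripper is mounted at the origin on a cart in front of the work surface, level with it; the furniture and walls round the work are solid. World frame = base frame: x ahead of the robot, y to its left, z up, the work surface at z = 0. Lengths are in m, angles in rad, forces in N, time in s.
With the tool pointing down it reaches from about 0.375 to 0.9 m from the base axis. Payload 3.1 kg.
Tool frame: the origin (TCP) lies where the fingers leave the gripper's body, on its centre line; the fingertips stand manip.tip_reach ahead of it and the grasp point (between the pads) lies 54 mm ahead of it (manip.tip_reach is the distance from the TCP to the fingertips, in m); z points along the fingers, y is the direction in which the jaws open and shut (so a half turn about z gives the same grasp; the last joint's range is limited). The gripper opens to 85 mm and grips with 20 to 120 N. Pads are 22 mm wide; open, the fingers measure 114 mm over their backs; the gripper's body (76 mm by 85 mm) begins 54 mm behind the grasp point. The pads swing forward as they close: fully open they stand 13 mm farther back than shut.
Start: joints at [-0.178, 0.527, 1.433, -0, 1.181, -0.178], TCP at [0.625, 0, 0.304] pointing down, gripper open.
Joint ranges: [-3.08, 3.08], [-0.75, 2.2], [0.22, 2.44], [-1.43, 4.57], [0, 2.65], [-2.85, 2.85]. Speed limits (rad/s): [2.79, 2.79, 3.14, 3.14, 3.14, 3.14].

## Interface

Orientations are given as a unit quaternion [x, y, z, w].
In Python, from station import manip, cams, order gives the robot as it stands. The module is installed in compiled form; this text tells all that it offers.
- The arm moves only by the tool drive_tool, never from a script. Its arguments are lists of equal length, an entry for each row: "linear": the shift along the tool's x, y, z in mm, a list of three; "rot": the turn, a rotation vector about the tool's x, y, z in degrees, a list of three; "hand": the finger opening in mm, from 0 to 85.4. A call has 1 to 20 rows; each row shifts and turns the pose as measured when the row begins, along the tool's axes as they then stand; what a row does not reach is not made up. A row lasts 1/12 s, in which the tool goes at most 41.7 mm and 7.16 degrees, less where a joint would pass 70% of its speed; a pose out of reach is approached as far as the arm can. A call with a gripper value outside its range is refused whole. The fingers move at their own pace and stop on an object; "force" is the grip in N (left out, the last holds). Time passes only in rows, so rows that do not move let the fingers close. It gives the time, the measured TCP pose, the force and the opening at its end, in the units of the state.
- manip.sense(): the state, without advancing time (a new reading comes with each control period).
- cams.snapshot(name): name is "scene" or "side" or "wrist"; returns the picture (384x512x3 uint8, red, green, blue); there is no depth.
- cams.camera_model(name): a dict with "vfov" (degrees; the focal length in pixels is half the picture's height over the tangent of half this angle, whatever the lens; pixels are square), "cx", "cy" (the principal point, pixels), "k1" (the pictures are not rectified: a ray, as slopes to the right and down, at radius r is drawn at 1 + k1 r^2 times it, then the intrinsics apply), "rvec" (rotation vector, rad) and "tvec" (3), from world to camera coordinates, as OpenCV has them. Camera axes: x right, y down, z forward; pixel columns grow to the right and rows downward; lengths in m; the calibration is good to about 2 mm. A picture is of the moment at which its call begins: read the wrist's pose just before it. camera_model takes no time and is no camera call; for the wrist camera it gives the pose at the moment of the call.
- order.sign_off(): hands the job in, once; it reports no verdict.
Trained networks look in the newest picture that a camera, given by its name, has taken for a name from the list of things; names that differ only in an ending like _2 or _b are one class to them, and where a whole thing is asked for, a point or a joint stands for the part that bears it (a point fixed in the world has none). Each returns a list of dicts, best first, with "score" (0 to 1); they miss things now and then, are a little off and sometimes report something else, mostly with a low value. They report only what shows in the picture. A call takes as long as a camera call. They do not tell look-alikes from the thing itself.
- cams.regions_of(label, camera): "pixels" (384x512 bool, what is visible of it) and "rect" ([left, top, right, bottom] in pixels, round what is visible of it).
- cams.spot_point(label, camera): "at" ([column, row] in pixels: a listed point, or the origin of a listed thing).
The state is a dict: "t": time; "q": joint angles; "qd": joint speeds; "tau": joint torques, N m; "tcp_pos": TCP position; "tool_rot": TCP orientation; "force": force on the tool from outside, world axes, zero at the start; "ft_torque": the same for the moment, N m; "finger_gap": opening from 0.0 (shut) to 1.0 (fully open).
Only numpy, scipy, OpenCV 4.12 (cv2) and the standard library are available. Lean on these libraries where they do the work, as an engineer would, in place of code of your own. Each camera call takes 0.05 s, during which the arm holds its last target. There are 200 camera calls.

## Task

Set up the tube rack on the loading slide: draw the locating pin out of its leaning holder, stand its tip on the base plate between the two rails and slide it along the middle line until it drops into the blind hole there, so that it stands upright and fully home. Then push the black tube rack along the rails, flat on the plate, until it rests against the pin, and finally swing the hold-down bar over the rack and down to its stop. Leave the bystanding bottle, marker and timer where they are.

Things in the scene. Friction and masses are not known exactly. Their poses are not given: they have to be found in the camera images.
- pin_grip (a point): centre of the black cylindrical grip (22 mm across, 44 mm long) of the loose steel locating pin, 0.14 kg, 130 mm long, round. z axis along the pin, from tip to grip. At the start it leans in the holder's socket; it comes free after a 62 mm pull along its own axis
- pin_tip (a point): the pin's lower end, on its axis, 108 mm from pin_grip; z axis as pin_grip. Shank 14 mm in diameter, narrowing over its last 6 mm to a flat tip 8 mm across; a collar 28 mm across, 82 to 86 mm above the tip, just below the grip. In the holder the collar is about 20 mm (along the pin) clear of the block
- holder: fixed grey pin holder, base 130 x 74 x 8 mm; origin: centre of its underside on the worktop, z up. On it a block (50 x 50 x 75 mm, top edge 95 mm above the worktop) leans 0.52 rad (30 degrees) from vertical towards the holder's own -x, that is towards the robot, with a square socket 16 mm wide and 62 mm deep along the leaning axis
- slideway: fixed loading slide: two parallel steel rails on an aluminium base plate. Origin on the worktop below the rails' middle line; z up, y along the rails, x across, away from the robot. Rails: inner faces at x = -52 and +52 mm, flanges to 74 mm, tops at z = 64 mm, from y = -175 to +115 mm, open at both ends. The plate is 150 mm wide and 310 mm long and may stick out up to 35 mm at an end
- plate_top (a point): point on the plate's flat top, 40 mm above the worktop, at slideway x = 0, y = 62 mm; axes as the slideway. The one hole is unmarked and has no reading: round, 16 mm wide, 1 mm chamfer, 32 mm deep, centred on the middle line (x = 0) within 25 mm of this point to either side along y, different every time. With the pin home its tip is 8 mm and its grip centre 116 mm above the worktop
- rack_mid (a point): centre of the loose black tube rack, half-way up; about 98 mm across the rails, 136 mm along them, 34 mm high, 0.16 kg, open tube holes in its top, closed end walls. It stands on the plate between the rails with about 3 mm play to each side; z up, x and y opposite to the slideway's. It starts towards the slide's -y end, to be pushed towards +y
- rack_front (a point): middle of the rack's end face that looks to the slide's +y, half-way up; this face comes to rest against the pin's shank, so that the pin's axis is then 7 mm ahead of it
- holdbar (a joint): angle of the hold-down bar, rad: 0 = closed, at its stop, level, 2 mm above the rack; 1.57 = upright; 1.85 = leaning back, end of travel. It stays where it is left (light friction, under 3 N at its end). Hinge line along the slideway's y at slideway x = 66, z = 79 mm, on the rear rail; bar 36 mm wide (centred on slideway y = -5 mm), 6 mm thick
- bar_end (a point): middle of the round black crossbar (10 mm thick, 62 mm long along the slideway's y) at the free end of the hold-down bar, 74 mm from the hinge line
- dropper_1: bystander: small dropper bottle, 25 mm wide, 73 mm high; origin under its centre
- marker_black: bystander: marker lying flat, 135 mm long, 16 mm thick; origin under its centre
- bench_timer: bystander: small white timer, 64 x 64 x 19 mm; origin under its centre
Things that resemble listed ones, but are neither listed nor needed, are in the scene too. What is shaped like the part that bears pin_grip but green or turquoise is not meant.

How it is judged:
On the way, in this order (a step that is already met when the one before it is completed fails the run):
1. the pin is drawn out of its holder (distance of pin_tip from where it was at the start of the episode above 0.08 m), for 0.1 s.
2. the pin stands upright and fully home in the hole (z of pin_tip in the frame of slideway below 0.016 m and x of pin_tip in the frame of slideway between -0.012 and 0.012 m and y of pin_tip in the frame of slideway between 0.025 and 0.1 m and angle between pin_tip's own z axis and vertical below 0.14 rad), for 0.2 s.
3. the rack rests against the pin (all of step 2 and horizontal distance between pin_tip and rack_front below 0.014 m and angle between rack_mid's own z axis and vertical below 0.08 rad), for 0.2 s.
4. the hold-down bar is closed over the rack (all of step 3 and value of joint holdbar below 0.1 rad), for 0.2 s.
At the end, for the whole second after the job is handed in: The pin stands in the hole, tip at most 8 mm above the hole's bottom, within 8 degrees of upright; the rack lies flat (within 4.5 degrees), its front face at most about 5 mm from the pin's shank (14 mm from its axis); the hold-down bar is within 0.1 rad of closed and at rest (all of step 4 and velocity of joint holdbar below 0.05 rad/s); the robot touches nothing.
It fails at once if the dropper bottle is moved by more than 30 mm (distance of dropper_1 from where it was at the start of the episode above 0.03 m).
It fails at once if the marker is moved by more than 30 mm (distance of marker_black from where it was at the start of the episode above 0.03 m).
It fails at once if the timer is moved by more than 30 mm (distance of bench_timer from where it was at the start of the episode above 0.03 m).
It also fails if it takes over 64 s, if anything falls off the work surface, if the arm or the gripper's body presses on something with over 40 N, if the wrist force passes 120 N, or if a joint passes its speed limit or range.

## Working session

There is one attempt and no reset: what is moved stays moved. The work goes in short steps, Python scripts to look and compute and a tool call to move; the robot and the scene stay as the last step left them, time stands still between calls to the robot, and variables do not carry over. Pictures are saved under pics/ and viewed, about 8 in all and at most 12, crops included, and the job is handed in when it is done.

Besides the shell and the picture viewer there is one more tool, called after "Emit:" in YAML: its name, and indented under it one key for each argument. drive_tool: Moves the arm, as the interface text tells. Its arguments: {"type":"object","properties":{"linear":{"type":"array","items":{"type":"array","items":{"type":"number"}}},"rot":{"type":"array","items":{"type":"array","items":{"type":"number"}}},"hand":{"type":"array","items":{"type":"number"}},"force":{"type":"number"}},"required":["linear","rot","hand"]}

```bash
mkdir -p pics; cat > h.py <<'E'
import numpy as np, cv2
from scipy.spatial.transform import Rotation as R
from station import manip, cams, order
def cam(n):
    m=cams.camera_model(n); f=192/np.tan(np.radians(m['vfov'])/2)
    return m,f
def ray(n,px,mm=None):
    m,f=mm or cam(n)
    d=np.array([(px[0]-m['cx'])/f,(px[1]-m['cy'])/f]); u=d.copy()
    for _ in range(20): u=d/(1+m['k1']*(u@u))
    Rm=R.from_rotvec(m['rvec']).as_matrix(); t=np.array(m['tvec']).ravel()
    v=Rm.T@np.array([u[0],u[1],1]); return -Rm.T@t, v/np.linalg.norm(v)
def atz(n,px,z,mm=None):
    o,v=ray(n,px,mm); return o+v*(z-o[2])/v[2]
def proj(n,P,mm=None):
    m,f=mm or cam(n); c=R.from_rotvec(m['rvec']).as_matrix()@np.array(P)+np.array(m['tvec']).ravel()
    u=c[:2]/c[2]; u=u*(1+m['k1']*(u@u)); return np.array([m['cx'],m['cy']])+f*u
def tri(rs):
    A=np.zeros((3,3));b=np.zeros(3)
    for o,v in rs:
        M=np.eye(3)-np.outer(v,v);A+=M;b+=M@o
    x=np.linalg.solve(A,b); return x,[np.linalg.norm((np.eye(3)-np.outer(v,v))@(x-o)) for o,v in rs]
def save(im,fn): cv2.imwrite('pics/'+fn,cv2.cvtColor(im,cv2.COLOR_RGB2BGR))
E
python3 - <<'E'
from h import *
np.set_printoptions(precision=4,suppress=True)
ims=[]
for n in ['scene','side','wrist']:
    im=cams.snapshot(n); save(im,n+'0.png'); 
    m,f=cam(n); print(n,m)
    for l in ['pin_grip','pin_tip','holder','slideway','plate_top','rack_mid','rack_front','bar_end','dropper_1','marker_black','bench_timer']:
        r=cams.spot_point(l,n)
        print(l,[(np.round(a['at'],1).tolist(),round(a['score'],2)) for a in r[:3]])
print(manip.sense(), manip.tip_reach)
E
python3 -c "
import cv2,numpy as np
a=[cv2.imread('pics/%s0.png'%n) for n in ['scene','side']]
cv2.imwrite('pics/a.png',cv2.resize(np.vstack(a),None,fx=1,fy=1)[:, :][:600] if 0 else a[0]); cv2.imwrite('pics/b.png',np.hstack([cv2.resize(a[1],(400,300)),cv2.resize(cv2.imread('pics/wrist0.png'),(400,300))]))"
```

```text
scene {'vfov': 50.387674718262275, 'cx': 249.57900696354397, 'cy': 195.078572713207, 'k1': -0.11887392600262915, 'rvec': array([ 1.9767, -1.1152,  0.5375]), 'tvec': array([-0.3877,  0.305 ,  1.1046])}
pin_grip [([327.6, 307.2], 0.71), ([226.5, 192.9], 0.67), ([197.8, 230.9], 0.57)]
pin_tip [([205.5, 257.1], 0.69), ([333.7, 279.8], 0.68)]
holder [([310.2, 199.5], 0.17)]
slideway [([203.3, 198.5], 0.63)]
plate_top [([190.7, 185.8], 0.79)]
rack_mid []
rack_front [([210.5, 184.4], 0.62), ([212.1, 157.0], 0.41)]
bar_end [([210.6, 154.0], 0.46)]
dropper_1 [([315.0, 200.5], 0.41)]
marker_black [([242.3, 265.7], 0.44)]
bench_timer [([282.3, 186.1], 0.71)]
side {'vfov': 43.94320345447965, 'cx': 251.82972642116326, 'cy': 196.39225463176527, 'k1': -0.1155460559409618, 'rvec': array([ 2.1147, -0.4536,  0.2538]), 'tvec': array([-0.5244,  0.1253,  1.266 ])}
pin_grip [([229.3, 348.9], 0.84), ([262.5, 221.4], 0.76), ([186.2, 213.2], 0.7)]
pin_tip [([273.3, 326.9], 0.72), ([174.9, 237.9], 0.58)]
holder []
slideway [([228.4, 186.3], 0.96)]
plate_top []
rack_mid [([235.2, 188.9], 0.6), ([275.0, 256.0],
[... 435 characters left out ...]
 0.66)]
slideway [([162.8, 99.2], 0.88)]
plate_top []
rack_mid [([151.8, 196.0], 0.89)]
rack_front [([143.2, 130.5], 0.94)]
bar_end [([182.1, 120.4], 0.65)]
dropper_1 []
marker_black [([172.9, 356.5], 0.43)]
bench_timer [([319.7, 279.5], 0.91)]
{'t': 1.8, 'q': array([-0.1785,  0.5275,  1.4327, -0.    ,  1.1814, -0.1785]), 'qd': array([-0.0012,  0.0008,  0.0005, -0.002 ,  0.0004,  0.0005]), 'tau': array([ -0.    , -44.2311, -17.8417,  -0.0002,   0.0009,   0.    ]), 'tcp_pos': array([0.625 , 0.    , 0.3039]), 'tool_rot': array([0.7071, 0.7071, 0.    , 0.    ]), 'force': array([-1.2297,  0.5096,  1.0568]), 'ft_torque': array([-0.0329, -0.018 , -0.0015]), 'finger_gap': 1.0031525025090229} 0.0726
```

View pics/scene0.png

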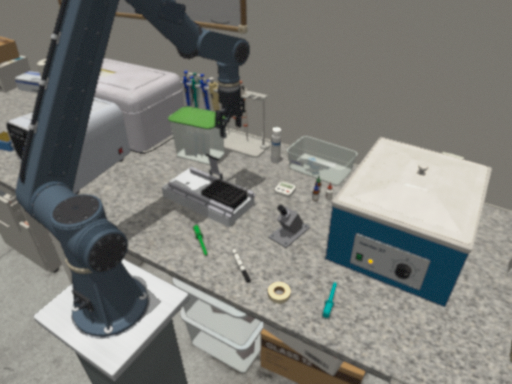

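View pics/b.png

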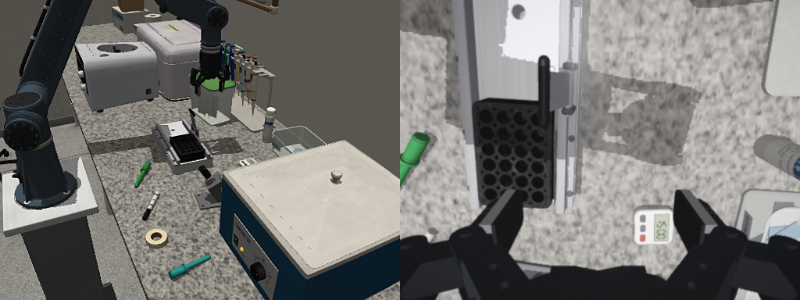

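The scene view shows the slide (about 205,195), the holder with the black-gripped pin (grip about 285,212), the green and turquoise decoy pins, and marker/timer/bottle. The wrist view shows the rack at the near end of the rails and the bar leaning back.

```bash
python3 - <<'E'
from h import *
np.set_printoptions(precision=4,suppress=True)
print('grip',tri([ray('scene',(284,211)),ray('side',(262.5,221.4))]))
print('holder approx',atz('scene',(290,235),0.0))
for l,px,z in [('slideway',(162.8,99.2),0),('rack_mid',(151.8,196),.057),('rack_front',(143.2,130.5),.057),('timer',(319.7,279.5),0),('bar lo',(182,120),.15)]:
    print(l,atz('wrist',px,z))
print('bar',tri([ray('wrist',(182.1,120.4)),ray('side',(246.5,144.5)),ray('scene',(210.6,154))]))
print('marker',atz('scene',(242.3,265.7),0),atz('side',(196.1,264.5),0))
print('slide side',atz('side',(228.4,186.3),0),atz('scene',(203.3,198.5),0),'plate',atz('scene',(190.7,185.8),.04))
# bottle
print('bottle',[ (a['at'],a['score'],atz('scene',a['at'],0)) for a in []])
E
```

```text
grip (array([ 0.4719, -0.2887,  0.1259]), [np.float64(0.0002990502393977632), np.float64(0.00029905023939759537)])
holder approx [ 0.5112 -0.2952  0.    ]
slideway [0.5245 0.0664 0.    ]
rack_mid [ 0.5212 -0.0279  0.057 ]
rack_front [0.5186 0.0382 0.057 ]
timer [ 0.7109 -0.1595  0.    ]
bar lo [0.5765 0.0551 0.15  ]
bar (array([0.58  , 0.0555, 0.1567]), [np.float64(0.00196598050067314), np.float64(0.007018167036417299), np.float64(0.006828226346412671)])
marker [ 0.3175 -0.2344  0.    ] [ 0.3153 -0.2329  0.    ]
slide side [0.5301 0.0792 0.    ] [ 0.5256  0.0665 -0.    ] plate [0.5232 0.118  0.04  ]
bottle []
```

```bash
python3 -c "
import cv2,numpy as np
a=cv2.imread('pics/scene0.png')[140:300,150:350];b=cv2.imread('pics/side0.png')[130:290,170:370]
cv2.imwrite('pics/c.png',np.vstack([cv2.resize(a,None,fx=2,fy=1.8,interpolation=2) ,cv2.resize(b,None,fx=2,fy=1.8,interpolation=2)]) if 0 else np.hstack([cv2.resize(x,(400,320),interpolation=2) for x in (a,b)]))"
```

```text
(no output)
```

View pics/c.png

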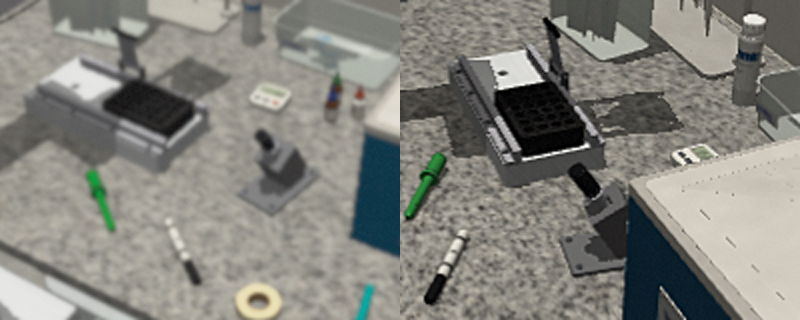

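```bash
python3 - <<'E'
from h import *
np.set_printoptions(precision=4,suppress=True)
print('box corner base',atz('scene',(329,262),0),'rear', atz('scene',(333,200),0))
print('hole?',atz('side',(220,166),.04),atz('scene',(202,176),.04))
E
```

```text
box corner base [ 0.4633 -0.4523  0.    ] rear [ 0.7563 -0.3444  0.    ]
hole? [0.5284 0.1454 0.04  ] [0.5951 0.1205 0.04  ]
```

Emit:
drive_tool:
  linear:
    - [-29,-20,3]
    - [-29,-20,3]
    - [-29,-20,3]
    - [-29,-20,3]
    - [-29,-20,3]
    - [-29,-20,3]
    - [-29,-20,3]
    - [-29,-20,3]
  rot:
    - [0,0,0]
    - [0,0,0]
    - [0,0,0]
    - [0,0,0]
    - [0,0,0]
    - [0,0,0]
    - [0,0,0]
    - [0,0,0]
  hand: [85,85,85,85,85,85,85,85]
  force: 60

```text
t: 2.47
tcp_pos: [0.4656, -0.2351, 0.2797]
tool_rot: [0.702, 0.712, 0.003, 0.004]
force: [0.3, 0.1, -0.6]
finger_gap: 0.999
```

Emit:
drive_tool:
  linear:
    - [-18,-20,0]
    - [-18,-20,0]
    - [-18,-20,0]
    - [0,0,0]
    - [0,0,0]
    - [0,0,0]
  rot:
    - [-5,0,0]
    - [-5,0,0]
    - [-5,0,0]
    - [-5,0,0]
    - [-5,0,0]
    - [-5,0,0]
  hand: [85,85,85,85,85,85]

```text
t: 2.97
tcp_pos: [0.4056, -0.3006, 0.2767]
tool_rot: [0.677, 0.685, 0.185, 0.196]
force: [1.3, 0.5, -0.1]
finger_gap: 0.991
```

```bash
python3 - <<'E'
from h import *
np.set_printoptions(precision=4,suppress=True)
s=manip.sense(); print(s['tcp_pos'],R.from_quat(s['tool_rot']).as_matrix(),s['q'])
im=cams.snapshot('wrist'); save(im,'w1.png')
for l in ['pin_grip','pin_tip','holder','bench_timer','marker_black']:
    for a in cams.spot_point(l,'wrist'): print(l,a['at'],a['score'])
print('pred grip px',proj('wrist',[0.4719,-.2887,.1259]))
E
```

```text
[ 0.4056 -0.3006  0.2767] [[-0.0062  0.8546  0.5192]
 [ 0.9998  0.0147 -0.0122]
 [-0.0181  0.519  -0.8546]] [-1.0706  0.3536  2.0022  0.8184  0.6637 -1.7109]
pin_grip [226.0, 163.8] 0.94
holder [207.7, 142.0] 0.63
bench_timer [345.2, 37.8] 0.69
pred grip px [224.9002 177.7661]
```

View pics/w1.png

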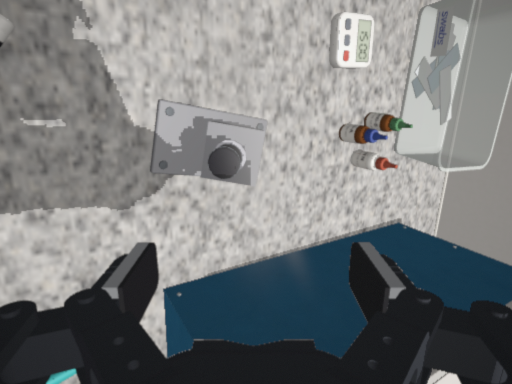

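The wrist view shows the holder plate (corners near 160,100 / 266,120 / 250,185 / 152,172) with the grip at (226,164).

```bash
python3 - <<'E'
from h import *
np.set_printoptions(precision=4,suppress=True)
C=[atz('wrist',p,.008) for p in [(160,100),(266,120),(250,185),(152,172)]]
print(np.array(C)); c=np.mean(C,0); ax=(C[1]-C[0])+(C[2]-C[3]); yaw=np.arctan2(ax[1],ax[0]); print('centre',c,'yaw',np.degrees(yaw))
print(atz('wrist',(226,163.8),.126), tri([ray('wrist',(226,163.8)),ray('side',(262.5,221.4)),ray('scene',(284,211))]))
print(tri([ray('wrist',(226,163.8)),ray('side',(262.5,221.4))]))
a=np.array([-.5*np.cos(yaw),-.5*np.sin(yaw),.866]); print('axis',a)
# block top centre projection check: pin line point
g=tri([ray('wrist',(226,163.8)),ray('side',(262.5,221.4)),ray('scene',(284,211))])[0]
for k in (-.044,-.024,0,.022): print(k,proj('wrist',g+k*a))
# tool error rotation vector
s=manip.sense();Rt=R.from_quat(s['tool_rot']); z=-a
y=np.array([np.cos(yaw),np.sin(yaw),0]);y-=y@z*z;y/=np.linalg.norm(y)
T=np.c_[np.cross(y,z),y,z]; rv=(Rt.inv()*R.from_matrix(T)).as_rotvec(degrees=True); print('rot',rv)
m=Rt.as_matrix()
for d in (.054,.094): print(d,'lin tool mm',m.T@(g+d*a-s['tcp_pos'])*1000)
E
```

```text
[[ 0.4605 -0.2371  0.008 ]
 [ 0.5839 -0.2596  0.008 ]
 [ 0.5633 -0.3365  0.008 ]
 [ 0.4478 -0.3074  0.008 ]]
centre [ 0.5139 -0.2852  0.008 ] yaw -12.196409179472324
[ 0.4728 -0.2783  0.126 ] (array([ 0.477 , -0.2822,  0.1193]), [np.float64(0.002303865744921584), np.float64(0.0017691761562869824), np.float64(0.003659831359669295)])
(array([ 0.4763, -0.28  ,  0.1191]), [np.float64(3.9264707140995555e-05), np.float64(3.926470714090671e-05)])
axis [-0.4887  0.1056  0.866 ]
-0.044 [229.5746 160.8139]
-0.024 [228.5289 163.2477]
0 [227.0532 166.6821]
0.022 [225.4278 170.4651]
rot [ 1.0586 -5.6702 11.477 ]
0.054 lin tool mm [ 24.4159 -18.8224 116.9399]
0.094 lin tool mm [ 28.2677 -17.6953  77.1426]
```

Emit:
drive_tool:
  linear:
    - [7,-4,18]
    - [7,-4,18]
    - [7,-4,18]
    - [4,-4,12]
    - [0,0,0]
  rot:
    - [0.3,-1.5,2.9]
    - [0.3,-1.5,2.9]
    - [0.3,-1.5,2.9]
    - [0.2,-1.3,2.9]
    - [0,0,0]
  hand: [85,85,85,85,85]

```text
t: 3.68
tcp_pos: [0.4347, -0.2782, 0.2125]
tool_rot: [0.752, 0.605, 0.159, 0.207]
force: [-0.3, 0.4, -1.1]
finger_gap: 0.994
```

```bash
cat > look.py <<'E'
from h import *
np.set_printoptions(precision=4,suppress=True)
yaw=np.radians(-12.2); a=np.array([-.5*np.cos(yaw),-.5*np.sin(yaw),.866])
s=manip.sense();Rt=R.from_quat(s['tool_rot']); z=-a; m=Rt.as_matrix()
im=cams.snapshot('wrist'); save(im,'w2.png')
r=cams.spot_point('pin_grip','wrist'); print(r[:2])
P=[tri([ray('wrist',r[0]['at']),ray('side',(262.5,221.4))])[0] if r else 0]
g=P[0]; print('g',g, 'at pred',proj('wrist',[.4763,-.28,.1191]))
y=np.array([np.cos(yaw),np.sin(yaw),0]);y-=y@z*z;y/=np.linalg.norm(y)
T=np.c_[np.cross(y,z),y,z]; print('rot',(Rt.inv()*R.from_matrix(T)).as_rotvec(degrees=True))
print('lin', m.T@(g+.052*a-s['tcp_pos'])*1000)
E
python3 look.py
```

```text
[{'at': [232.2, 213.5], 'score': 0.82}]
g [ 0.4753 -0.2823  0.121 ] at pred [231.1555 208.2589]
rot [0.2372 0.7355 0.0768]
lin [  5.2574 -10.8587  47.4516]
```

View pics/w2.png

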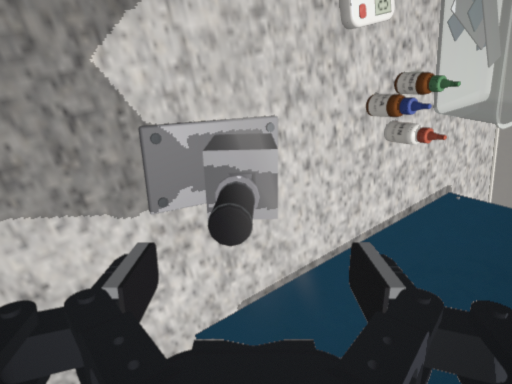

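The grip is seen at (232,213) between the fingers, slightly left of their middle, which matches the computed offset.

Emit:
drive_tool:
  linear:
    - [2.5,-5.5,0]
    - [2.5,-5.5,8]
    - [0,0,13]
    - [0,0,13]
    - [0,0,13]
    - [0,0,0]
    - [0,0,0]
    - [0,0,0]
    - [0,0,0]
    - [0,0,0]
    - [0,0,0]
    - [0,0,0]
  rot:
    - [0.2,0.7,0]
    - [0,0,0]
    - [0,0,0]
    - [0,0,0]
    - [0,0,0]
    - [0,0,0]
    - [0,0,0]
    - [0,0,0]
    - [0,0,0]
    - [0,0,0]
    - [0,0,0]
    - [0,0,0]
  hand: [85,85,85,85,85,85,18,18,18,18,18,18]
  force: 70

```text
t: 4.78
tcp_pos: [0.4489, -0.2832, 0.1759]
tool_rot: [0.745, 0.611, 0.161, 0.212]
force: [-4.1, -0.2, -5.0]
finger_gap: 0.232
```

```bash
python3 - <<'E'
from h import *
np.set_printoptions(precision=4,suppress=True)
s=manip.sense(); m=R.from_quat(s['tool_rot']).as_matrix();print(s['force'],s['ft_torque'],s['finger_gap'],'grasp pt',s['tcp_pos']+.054*m[:,2],m)
yaw=np.radians(-12.2); a=np.array([-.5*np.cos(yaw),-.5*np.sin(yaw),.866])
print('axis in tool',m.T@a)
E
```

```text
[-4.0992 -0.2097 -4.963 ] [ 0.1082  1.2065 -0.1061] 0.23160389946418738 grasp pt [ 0.4758 -0.2897  0.1295] [[ 0.2012  0.8432  0.4985]
 [ 0.9794 -0.163  -0.1195]
 [-0.0195  0.5122 -0.8586]]
axis in tool [-0.0117  0.0143 -0.9998]
```

```bash
python3 - <<'E'
from h import *
a=cams.snapshot('wrist');b=cams.snapshot('side');c=cams.snapshot('scene')
print(cams.spot_point('pin_grip','side'),cams.spot_point('pin_grip','wrist'))
s=manip.sense();m=R.from_quat(s['tool_rot']).as_matrix();g=s['tcp_pos']+.054*m[:,2]
print(proj('side',g),proj('scene',g),proj('wrist',g),s['finger_gap'])
im=np.hstack([cv2.resize(a[180:384,150:406],(400,320)),cv2.resize(b[180:260,220:320],(400,320),interpolation=2)])
save(im,'g1.png')
E
```

```text
[{'at': [263.3, 218.2], 'score': 0.76}, {'at': [227.1, 350.9], 'score': 0.72}, {'at': [185.7, 213.9], 'score': 0.54}] [{'at': [250.9, 239.2], 'score': 0.78}]
[264.15682228 220.16735241] [284.93351642 209.38398031] [254.99871854 268.80458968] 0.23378965949389113
```

View pics/g1.png

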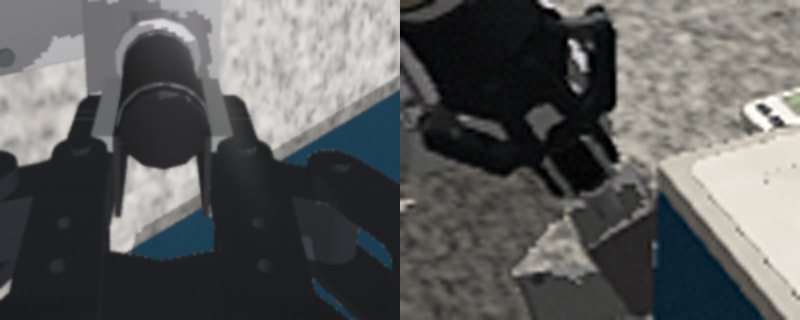

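The grip is held, but high and about 7 mm off the pad centre, so I'll regrasp.

Emit:
drive_tool:
  linear:
    - [0,0,0]
    - [0,0,0]
    - [0,0,0]
    - [4,0,5]
    - [4,0,5]
    - [0,0,0]
    - [0,0,0]
    - [0,0,0]
    - [0,0,0]
    - [0,0,0]
  rot:
    - [0,0,0]
    - [0,0,0]
    - [0,0,0]
    - [0,0,0]
    - [0,0,0]
    - [0,0,0]
    - [0,0,0]
    - [0,0,0]
    - [0,0,0]
    - [0,0,0]
  hand: [50,50,50,50,50,50,16,16,16,16]
  force: 80

```text
t: 5.87
tcp_pos: [0.453, -0.2762, 0.1681]
tool_rot: [0.746, 0.611, 0.158, 0.212]
force: [0.3, 0.2, -1.4]
finger_gap: 0.234
```

```bash
python3 - <<'E'
from h import *
np.set_printoptions(precision=4,suppress=True)
a=cams.snapshot('wrist')
s=manip.sense();m=R.from_quat(s['tool_rot']).as_matrix();g=s['tcp_pos']+.054*m[:,2]
print(cams.spot_point('pin_grip','wrist'),proj('wrist',g),s['finger_gap'],s['force'],g)
save(a,'g2.png')
E
```

```text
[{'at': [253.5, 264.1], 'score': 0.78}] [253.813  268.8105] 0.23863481003816675 [-0.6139  0.2006 -1.7253] [ 0.4798 -0.2828  0.1216]
```

Emit:
drive_tool:
  linear:
    - [0,0,0]
    - [0,0,-12]
    - [0,0,-16]
    - [0,0,-16]
    - [0,0,-16]
    - [0,0,-16]
    - [0,0,-16]
    - [0,0,-16]
  rot:
    - [0,0,0]
    - [0,0,0]
    - [0,0,0]
    - [0,0,0]
    - [0,0,0]
    - [0,0,0]
    - [0,0,0]
    - [0,0,0]
  hand: [16,16,16,16,16,16,16,16]

```text
t: 6.63
tcp_pos: [0.3998, -0.2641, 0.262]
tool_rot: [0.746, 0.612, 0.16, 0.209]
force: [0.6, 0.5, -1.6]
finger_gap: 0.238
```

```bash
python3 - <<'E'
from h import *
np.set_printoptions(precision=4,suppress=True)
s=manip.sense();m=R.from_quat(s['tool_rot']).as_matrix()
print(s['tcp_pos'],s['force'],s['finger_gap'],m, s['q'])
T=np.c_[[0,1,0],[1,0,0],[0,0,-1]]
print('rot to vertical',(R.from_matrix(m).inv()*R.from_matrix(T)).as_rotvec(degrees=True))
E
```

```text
[ 0.3998 -0.2641  0.262 ] [ 0.6315  0.5114 -1.5895] 0.23764782895558856 [[ 0.2006  0.8457  0.4946]
 [ 0.9795 -0.1639 -0.1171]
 [-0.018   0.5079 -0.8612]] [-0.9898  0.3374  2.1103  0.9182  0.455  -1.5845]
rot to vertical [ 30.321    4.0862 -11.0254]
```

Emit:
drive_tool:
  linear:
    - [0,0,-8]
    - [0,0,-8]
    - [0,0,-8]
    - [0,0,-8]
    - [0,0,-8]
    - [0,0,0]
    - [30,6,-2]
    - [34,7,-2]
    - [34,7,-2]
    - [34,7,-2]
    - [34,7,-2]
    - [34,7,-2]
    - [34,7,-2]
    - [34,7,-2]
    - [34,7,-2]
    - [30,6,-2]
    - [0,0,0]
  rot:
    - [6.1,0.8,-2.2]
    - [6.1,0.8,-2.2]
    - [6.1,0.8,-2.2]
    - [6.1,0.8,-2.2]
    - [6.1,0.8,-2.2]
    - [0,0,0]
    - [0,0,0]
    - [0,0,0]
    - [0,0,0]
    - [0,0,0]
    - [0,0,0]
    - [0,0,0]
    - [0,0,0]
    - [0,0,0]
    - [0,0,0]
    - [0,0,0]
    - [0,0,0]
  hand: [16,16,16,16,16,16,16,16,16,16,16,16,16,16,16,16,16]

```text
t: 8.05
tcp_pos: [0.4648, 0.0851, 0.3185]
tool_rot: [0.721, 0.691, 0.042, 0.031]
force: [0.4, 0.0, -1.5]
finger_gap: 0.235
```

```bash
python3 - <<'E'
from h import *
np.set_printoptions(precision=4,suppress=True)
s=manip.sense();m=R.from_quat(s['tool_rot']).as_matrix()
print(s['tcp_pos'],s['force'],s['finger_gap'],m)
a=cams.snapshot('wrist'); save(a,'w3.png')
for l,z in [('slideway',0),('plate_top',.04),('rack_mid',.057),('rack_front',.057),('bar_end',.155),('pin_tip',.15)]:
    for d in cams.spot_point(l,'wrist')[:2]: print(l,d['at'],round(d['score'],2),atz('wrist',d['at'],z))
print('tip px expected',proj('wrist',s['tcp_pos']+.162*m[:,2]))
E
```

```text
[0.4648 0.0851 0.3185] [ 0.3532  0.0089 -1.4886] 0.23475383717215476 [[ 0.0405  0.9938  0.1034]
 [ 0.999  -0.0421  0.0134]
 [ 0.0177  0.1028 -0.9945]]
rack_front [282.5, 210.3] 0.92 [0.5194 0.0304 0.057 ]
bar_end [373.4, 223.0] 0.62 [0.5754 0.0488 0.155 ]
pin_tip [248.2, 187.5] 0.58 [0.4771 0.0843 0.15  ]
tip px expected [254.7454 185.7536]
```

View pics/w3.png

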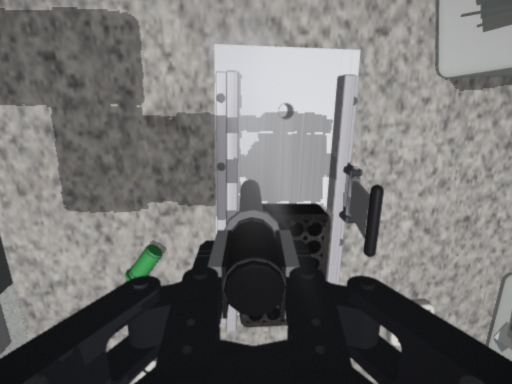

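The wrist view shows the hole at about (286,111) on the plate, rails from (228,72) and (347,77), the pin vertical in the grip, the rack front at (282,207) and the bar's crossbar at (373,222).

```bash
python3 - <<'E'
from h import *
np.set_printoptions(precision=4,suppress=True)
im=cv2.imread('pics/w3.png'); c=im[40:260,180:420]; cv2.imwrite('pics/w3c.png',cv2.resize(c,None,fx=2.7,fy=2.7,interpolation=cv2.INTER_CUBIC))
g=cv2.cvtColor(im,cv2.COLOR_BGR2GRAY)
print(g[96:126:2,272:302:2])
for r in (85,150,190): print(r,g[r,210:365:1].tolist() if r==85 else '')
print('hole',atz('wrist',(286,111),.04))
E
```

```text
[[218 218 218 218 219 218 218 218 219 218 219 219 218 219 219]
 [218 218 218 218 218 218 218 219 219 219 219 219 219 219 219]
 [218 218 218 218 218 218 219 219 219 219 219 219 219 219 219]
 [218 218 218 219 218 217 206 200 208 217 219 219 219 219 219]
 [218 218 218 218 209 205 182 119 134 175 213 219 219 219 219]
 [218 218 218 214 202 217 218 175 106 112 178 218 219 219 219]
 [217 218 218 202 215 219 218 207 114 107 137 211 219 219 219]
 [218 218 218 204 216 216 216 204 113 107 124 201 216 219 219]
 [187 187 187 166 172 168 170 155  96  93 102 151 164 213 216]
 [166 167 166 157 168 165 167 124  94  94 114 159 160 162 161]
 [166 167 166 164 158 158 127  99  96 105 144 163 160 159 158]
 [166 166 166 167 164 140 116 116 125 150 163 163 160 159 159]
 [166 167 166 167 164 168 161 163 165 166 163 163 160 159 159]
 [166 166 166 167 169 169 165 169 167 167 163 162 161 159 159]
 [166 166 166 168 169 168 166 168 168 166 163 161 161 158 159]]
85 [155, 153, 150, 152, 175, 202, 192, 210, 212, 210, 209, 208, 207, 207, 206, 195, 167, 192, 208, 207, 205, 205, 204, 201, 198, 199, 196, 181, 168, 175, 189, 211, 213, 213, 213, 214, 214, 214, 214, 214, 214, 215, 215, 215, 215, 215, 215, 216, 216, 216, 216, 216, 216, 217, 217, 217, 217, 217, 217, 217, 218, 218, 218, 218, 218, 218, 218, 217, 215, 218, 218, 218, 218, 218, 218, 218, 218, 218, 218, 218, 218, 218, 218, 218, 218, 218, 218, 218, 218, 218, 218, 218, 218, 218, 218, 218, 218, 218, 218, 218, 218, 218, 218, 218, 218, 218, 218, 218, 218, 218, 218, 218, 218, 218, 218, 218, 217, 218, 217, 218, 218, 217, 218, 218, 217, 211, 180, 103, 83, 83, 84, 83, 85, 104, 148, 176, 190, 187, 186, 186, 185, 181, 180, 179, 176, 174, 179, 174, 165, 169, 167, 163, 157, 147, 141]
150 
190 
hole [0.5294 0.1345 0.04  ]
```

View pics/w3c.png

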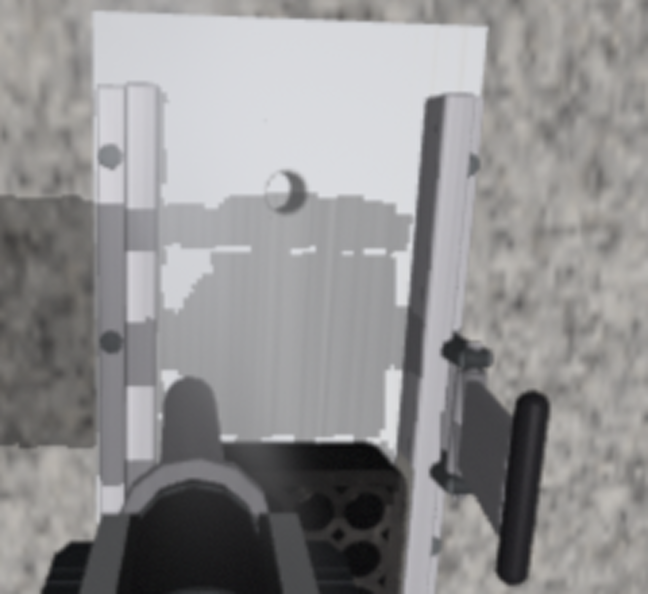

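```bash
python3 - <<'E'
from h import *
np.set_printoptions(precision=4,suppress=True)
r1,r2=atz('wrist',(336.5,85),.04),atz('wrist',(328,203),.04)
l1,l2=atz('wrist',(240,85),.064),atz('wrist',(238,203),.064)
print(r1,r2,l1,l2,'mid',(r1+l1)/2,(r2+l2)/2,'yawR',np.degrees(np.arctan2(-(r1-r2)[0],(r1-r2)[1])),np.degrees(np.arctan2(-(l1-l2)[0],(l1-l2)[1])))
print('hole',atz('wrist',(285.9,110.7),.04),'rail end mid',(atz('wrist',(229,72),.064)+atz('wrist',(347,77),.064))/2)
print('plate corners',atz('wrist',(215,45),.04),atz('wrist',(360,50),.04))
h=atz('wrist',(285.9,110.7),.04); print('hole in side',proj('side',h),'scene',proj('scene',h))
b=cams.snapshot('side'); gy=cv2.cvtColor(b,cv2.COLOR_RGB2GRAY); p=proj('side',h).astype(int); print(p, gy[p[1]-10:p[1]+10,p[0]-12:p[0]+12])
s=manip.sense();m=R.from_quat(s['tool_rot']).as_matrix()
T=np.c_[[0,1,0],[1,0,0],[0,0,-1]]
print('rot to vertical',(R.from_matrix(m).inv()*R.from_matrix(T)).as_rotvec(degrees=True),'lin',m.T@(np.array([h[0],h[1]-.06,.24])-s['tcp_pos'])*1000)
E
```

```text
[0.5837 0.1582 0.04  ] [0.5764 0.0282 0.04  ] [0.4808 0.1619 0.064 ] [0.4717 0.0445 0.064 ] mid [0.5323 0.1601 0.052 ] [0.524  0.0364 0.052 ] yawR -3.223963195273909 -4.432885628936204
hole [0.5293 0.1348 0.04  ] rail end mid [0.5284 0.1693 0.064 ]
plate corners [0.4599 0.2013 0.04  ] [0.6079 0.1915 0.04  ]
hole in side [221.4295 167.4387] scene [188.1257 183.6307]
[221 167] [[139 137 124 117 114 124 145 171 177 189 215 222 220 220 217 217 218 218
  219 219 213 216 217 201]
 [129 165 176 190 216 223 222 221 219 217 216 213 215 215 213 213 214 216
  217 216 214 216 216 230]
 [221 219 218 218 216 215 214 213 213 213 213 214 214 216 215 214 215 215
  218 218 219 215 216 224]
 [213 212 211 210 211 210 211 214 214 213 214 213 213 214 216 216 214 214
  217 219 218 218 217 219]
 [209 212 211 211 211 211 212 212 212 212 213 212 213 213 217 218 216 214
  215 217 219 219 218 215]
 [211 211 212 211 210 213 213 213 213 215 212 213 212 212 214 215 218 216
  216 216 216 219 220 216]
 [213 212 213 213 213 212 212 213 213 216 217 216 214 215 212 215 217 218
  218 215 216 219 221 219]
 [213 212 213 2
[... 670 characters left out ...]
 116 114 116 119 122]
 [ 79  90 115 120 119 120 112 212 251 175 116 119 119 117 118 118 119 122
  119 121 121 122 126 124]
 [ 81 135 220 240 236 242 171 107 110 114 117 120 119 119 122 123 126 127
  124 126 124 125 134  85]
 [ 85  71 111 205 228 235 167 112 120 122 124 127 125 124 127 131 132 105
   66  67  41   8   0   0]
 [ 92  84  71 190 229 232 168 117 123 128 127 132 108  77  61  48  16   0
    2   0   2   7  11  10]
 [157 184 171 176 217 162 111 124  87  64  25   0   0   0   3   1   3   9
    5   6   5   1   3   8]
 [131 172 168 179 189 145 117  99  38   0   0   3   2   2   2   0   9  11
    2   6   8   8   5  12]]
rot to vertical [ 5.7655 -0.6067 -2.7548] lin [-2.424  56.7103 84.4235]
```

Emit:
drive_tool:
  linear:
    - [0,0,0]
    - [0,0,0]
    - [9.5,16,20]
    - [9.5,16,20]
    - [9.5,16,20]
    - [9.5,16,20]
    - [0,0,0]
    - [0,0,0]
  rot:
    - [4.5,-0.4,0.7]
    - [1.3,-0.2,0.3]
    - [0,0,0]
    - [0,0,0]
    - [0,0,0]
    - [0,0,0]
    - [0,0,0]
    - [0,0,0]
  hand: [16,16,16,16,16,16,16,16]

```text
t: 9.12
tcp_pos: [0.5354, 0.1055, 0.236]
tool_rot: [0.736, 0.677, 0.002, -0.001]
force: [0.0, 0.0, -1.3]
finger_gap: 0.241
```

```bash
cat > st.py <<'E'
from h import *
np.set_printoptions(precision=4,suppress=True)
s=manip.sense();m=R.from_quat(s['tool_rot']).as_matrix()
print('tcp',s['tcp_pos'],'F',s['force'],'M',s['ft_torque'],'gap',round(s['finger_gap'],4),'t',s['t'])
yaw=np.radians(-3.8);Y=np.array([-np.sin(yaw),np.cos(yaw),0]);X=np.array([np.cos(yaw),np.sin(yaw),0])
T=np.c_[Y,X,[0,0,-1]]
print('rot err',(R.from_matrix(m).inv()*R.from_matrix(T)).as_rotvec(degrees=True))
tip=s['tcp_pos']+.162*m[:,2]; H=np.array([.5293,.1365,.04])
print('tip nominal',tip,'hole-tip in slide x,y',(H-tip)@X,(H-tip)@Y,'lin mm',m.T@(H-tip)*1000)
E
cat st.py > st2.py; cat >> st2.py <<'E'
a=cams.snapshot('wrist');save(a,'w4.png');b=cams.snapshot('side');save(b,'s4.png')
for n in ('wrist','side'):
    print(n,[(d['at'],round(d['score'],2)) for d in cams.spot_point('pin_tip',n)][:3],proj(n,tip),[(d['at'],round(d['score'],2)) for d in cams.spot_point('pin_grip',n)][:3],proj(n,tip-m[:,2]*.108))
save(np.hstack([cv2.resize(a[20:260,130:386],(400,375),interpolation=2),cv2.resize(b[110:198,170:270],(400,352),interpolation=2)[:352]]) if 0 else np.hstack([cv2.resize(a[20:260,130:386],(400,375),interpolation=2),cv2.resize(b[104:198,170:270],(400,375),interpolation=2)]),'c4.png')
E
python3 st2.py
```

```text
tcp [0.5354 0.1055 0.236 ] F [ 0.004   0.0275 -1.2895] M [0.0583 0.0364 0.0065] gap 0.2405 t 9.1167
rot err [ 0.017  -0.2399 -0.9251]
tip nominal [0.5355 0.1062 0.074 ] hole-tip in slide x,y -0.008174276897211894 0.029866202544370328 lin mm [29.5878 -8.6644 34.0821]
wrist [([247.9, 186.0], 0.62)] [254.2129 193.8936] [([252.0, 259.9], 0.82)] [255.3072 267.503 ]
side [([226.7, 162.1], 0.62), ([272.0, 329.2], 0.59), ([172.0, 236.4], 0.59)] [226.2945 161.7959] [([227.2, 351.1], 0.61), ([226.2, 128.1], 0.52), ([186.2, 214.6], 0.47)] [225.5539 130.5959]
```

View pics/c4.png

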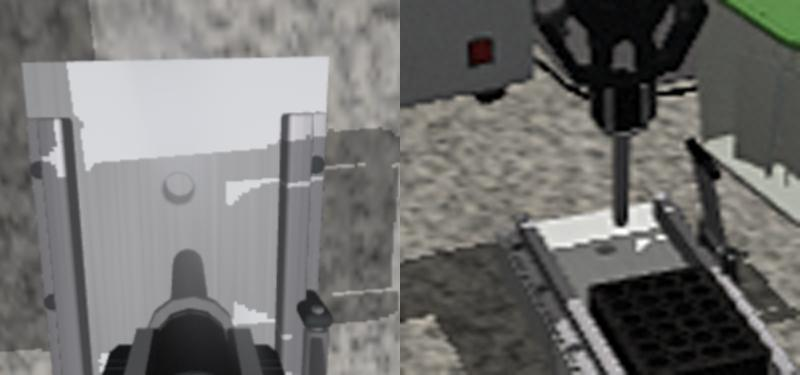

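```bash
python3 - <<'E'
from h import *
np.set_printoptions(precision=4,suppress=True)
w=atz('wrist',(244.6,139),.04); sd=atz('side',(170+205/4,104+248/4),.04)
print('hole wrist',w,'side',sd)
t=tri([ray('wrist',(248.8,187)),ray('side',(226.7,162.1))]); print('tip',t)
t2=tri([ray('wrist',(247.9,186)),ray('side',(225.6,160.5))]); print('tip',t2)
for z in (.066,.07,.074): print(z,atz('wrist',(248.8,187),z),atz('side',(226.2,161),z))
E
```

```text
hole wrist [0.5312 0.1436 0.04  ] side [0.5321 0.1437 0.04  ]
tip (array([0.5351, 0.11  , 0.0707]), [np.float64(0.0030585308557119014), np.float64(0.003058530855711862)])
tip (array([0.5336, 0.1126, 0.0756]), [np.float64(0.001988419450060337), np.float64(0.001988419450060309)])
0.066 [0.532  0.1098 0.066 ] [0.5423 0.1244 0.066 ]
0.07 [0.5322 0.1109 0.07  ] [0.5397 0.1177 0.07  ]
0.074 [0.5323 0.112  0.074 ] [0.5371 0.111  0.074 ]
```

Emit:
drive_tool:
  linear:
    - [7,-1.5,8]
    - [7,-1.5,8]
    - [7,-1.5,7]
    - [0,0,0]
    - [0,0,2]
    - [0,0,2]
    - [0,0,0]
  rot:
    - [0,0,-0.3]
    - [0,0,-0.3]
    - [0,0,-0.3]
    - [0,0,0]
    - [0,0,0]
    - [0,0,0]
    - [0,0,0]
  hand: [16,16,16,16,16,16,16]

```text
t: 10.0
tcp_pos: [0.5308, 0.1302, 0.2104]
tool_rot: [0.729, 0.684, 0.004, 0.001]
force: [-0.5, 0.3, -1.6]
finger_gap: 0.236
```

```bash
sed -i 's/H=np.array.*/H=np.array([.5316,.1437,.04])/' st.py; python3 st.py
```

```text
tcp [0.5308 0.1302 0.2104] F [-0.5101  0.3136 -1.6469] M [-0.0494 -0.0349 -0.0403] gap 0.2364 t 10.0
rot err [ 0.3714 -0.2697  0.1623]
tip nominal [0.5319 0.1309 0.0484] hole-tip in slide x,y -0.0011371959557036526 0.012712841949398477 lin mm [12.6763 -1.1561  8.4874]
```

Emit:
drive_tool:
  linear:
    - [0,0,2]
    - [0,0,2]
    - [0,0,0]
  rot:
    - [0,0,0]
    - [0,0,0]
    - [0,0,0]
  hand: [16,16,16]

```text
t: 10.25
tcp_pos: [0.5311, 0.1301, 0.206]
tool_rot: [0.729, 0.684, 0.004, 0.001]
force: [0.0, 0.3, -3.3]
finger_gap: 0.233
```

Emit:
drive_tool:
  linear:
    - [0,0,1.5]
    - [0,0,1.5]
    - [0,0,0]
  rot:
    - [0,0,0]
    - [0,0,0]
    - [0,0,0]
  hand: [16,16,16]

```text
t: 10.5
tcp_pos: [0.5315, 0.1296, 0.2029]
tool_rot: [0.729, 0.684, 0.004, 0.001]
force: [-0.2, 0.2, -2.2]
finger_gap: 0.228
```

```bash
python3 st.py
```

```text
tcp [0.5315 0.1296 0.2029] F [-0.1814  0.1699 -2.158 ] M [ 0.0053  0.0482 -0.0297] gap 0.2277 t 10.5
rot err [ 0.4365 -0.2626  0.1133]
tip nominal [0.5328 0.1303 0.0409] hole-tip in slide x,y -0.002113238168220942 0.013285063889636852 lin mm [13.2849 -2.0942  0.9754]
```

Emit:
drive_tool:
  linear:
    - [0,0,1.5]
    - [0,0,1]
    - [0,0,0]
  rot:
    - [0,0,0]
    - [0,0,0]
    - [0,0,0]
  hand: [16,16,16]

```text
t: 10.75
tcp_pos: [0.5317, 0.1295, 0.2003]
tool_rot: [0.73, 0.684, 0.004, 0.001]
force: [-0.5, -0.3, -2.1]
finger_gap: 0.238
```

```bash
python3 st2.py; python3 -c "
import sys;sys.path.insert(0,'.')
import cv2
a=cv2.imread('pics/w4.png')[60:230,160:350];cv2.imwrite('pics/c5.png',cv2.resize(a,None,fx=3,fy=3,interpolation=2))"
```

```text
tcp [0.5317 0.1295 0.2003] F [-0.4887 -0.3334 -2.0961] M [ 0.0138  0.0328 -0.0022] gap 0.2377 t 10.75
rot err [ 0.4535 -0.2628  0.0927]
tip nominal [0.5331 0.1301 0.0383] hole-tip in slide x,y -0.004178614807080951 0.006108842893716678 lin mm [ 6.1235 -4.155  -1.7376]
wrist [([245.7, 185.4], 0.98), ([247.7, 314.7], 0.21)] [253.8526 194.4493] [([254.5, 262.0], 0.78)] [254.3136 269.2755]
side [([268.8, 326.0], 0.72), ([224.1, 167.9], 0.53), ([318.8, 211.7], 0.3)] [223.0723 168.3263] [([220.0, 137.9], 0.76), ([226.6, 174.0], 0.74), ([228.8, 350.9], 0.65)] [221.9704 138.1943]
```

View pics/c5.png

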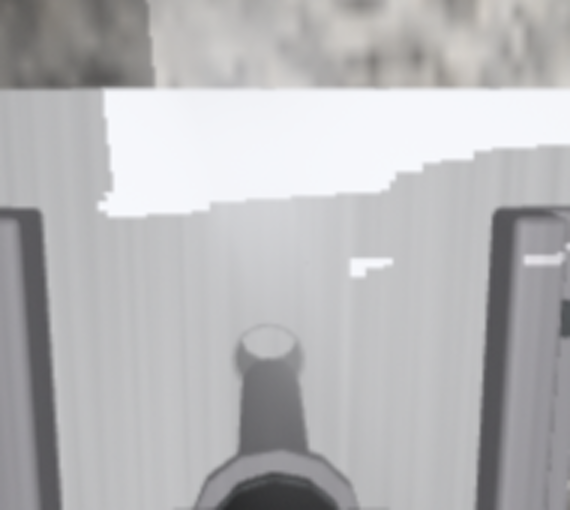

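The hole's centre is seen at (250,178), and the pin tip overlaps its near edge. The sideways offset is under 1 mm, with about 5 mm still to go along the slide.

Emit:
drive_tool:
  linear:
    - [0,0,1.5]
    - [0,0,1.5]
    - [0,0,0]
  rot:
    - [0,0,0]
    - [0,0,0]
    - [0,0,0]
  hand: [16,16,16]

```text
t: 11.3
tcp_pos: [0.5321, 0.13, 0.1979]
tool_rot: [0.73, 0.684, 0.005, 0.001]
force: [-0.2, 0.9, -1.0]
finger_gap: 0.236
```

```bash
python3 st.py
```

```text
tcp [0.5321 0.13   0.1979] F [-0.2169  0.9444 -0.9595] M [ 0.2308  0.0403 -0.0001] gap 0.2358 t 11.3
rot err [ 0.5363 -0.3378  0.0603]
tip nominal [0.5336 0.1309 0.0359] hole-tip in slide x,y -0.0028949120274949234 0.012670813151415012 lin mm [12.698  -2.8433 -4.0673]
```

Emit:
drive_tool:
  linear:
    - [2,0,0.7]
    - [2,0,0.7]
    - [0,0,0]
  rot:
    - [0,0,0]
    - [0,0,0]
    - [0,0,0]
  hand: [16,16,16]

```text
t: 11.55
tcp_pos: [0.5322, 0.1342, 0.1961]
tool_rot: [0.73, 0.684, 0.005, 0.001]
force: [0.2, 0.3, -1.2]
finger_gap: 0.234
```

```bash
python3 st.py
```

```text
tcp [0.5322 0.1342 0.1961] F [ 0.1953  0.3461 -1.2422] M [ 0.0243  0.0005 -0.0161] gap 0.2337 t 11.55
rot err [ 0.5159 -0.3058  0.0783]
tip nominal [0.5338 0.135  0.0341] hole-tip in slide x,y -0.0027260089085670474 0.008584390382899276 lin mm [ 8.6195 -2.6612 -5.8836]
```

Emit:
drive_tool:
  linear:
    - [0,0,1.5]
    - [0,0,1.5]
    - [0,0,0]
  rot:
    - [0,0,0]
    - [0,0,0]
    - [0,0,0]
  hand: [16,16,16]

```text
t: 11.8
tcp_pos: [0.5322, 0.1343, 0.1925]
tool_rot: [0.729, 0.684, 0.005, 0.002]
force: [-0.4, 0.5, -1.0]
finger_gap: 0.239
```

```bash
python3 st.py; python3 - <<'E'
from h import *
a=cams.snapshot('wrist');save(cv2.resize(a[100:230,160:350],None,fx=3,fy=3,interpolation=2),'c6.png')
E
```

```text
tcp [0.5322 0.1343 0.1925] F [-0.4127  0.5368 -0.9878] M [0.0178 0.057  0.0119] gap 0.2391 t 11.8
rot err [ 0.4971 -0.2791  0.1247]
tip nominal [0.5336 0.135  0.0306] hole-tip in slide x,y -0.002609129690071336 0.008501043293022781 lin mm [ 8.5526 -2.5087 -9.4288]
```

View pics/c6.png

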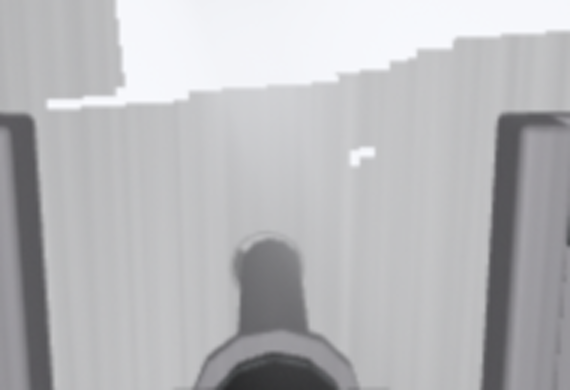

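The pin tip now sits inside the hole rim, with a thin crescent left at the far side, so I'll insert it.

Emit:
drive_tool:
  linear:
    - [0,0,2.5]
    - [0,0,2.5]
    - [0,0,2.5]
    - [0,0,2.5]
    - [0,0,0]
  rot:
    - [0,0,0]
    - [0,0,0]
    - [0,0,0]
    - [0,0,0]
    - [0,0,0]
  hand: [16,16,16,16,16]

```text
t: 12.27
tcp_pos: [0.532, 0.1342, 0.1814]
tool_rot: [0.73, 0.684, 0.004, 0.001]
force: [-0.3, 0.2, -2.3]
finger_gap: 0.235
```

```bash
python3 st.py
```

```text
tcp [0.532  0.1342 0.1814] F [-0.3281  0.2334 -2.3296] M [ 0.0049  0.003  -0.0272] gap 0.2351 t 12.2667
rot err [ 0.4471 -0.2696  0.1055]
tip nominal [0.5333 0.1348 0.0195] hole-tip in slide x,y -0.002273997812921265 0.008720573315226545 lin mm [  8.8212  -2.0976 -20.5226]
```

Emit:
drive_tool:
  linear:
    - [0,0,2.5]
    - [0,0,2.5]
    - [0,0,2]
    - [0,0,2]
    - [0,0,0]
  rot:
    - [0,0,0]
    - [0,0,0]
    - [0,0,0]
    - [0,0,0]
    - [0,0,0]
  hand: [16,16,16,16,16]

```text
t: 12.68
tcp_pos: [0.5321, 0.1342, 0.1712]
tool_rot: [0.73, 0.684, 0.004, 0.001]
force: [-0.1, 0.6, -1.8]
finger_gap: 0.238
```

Emit:
drive_tool:
  linear:
    - [0,0,1.5]
    - [0,0,1.5]
    - [0,0,0]
  rot:
    - [0,0,0]
    - [0,0,0]
    - [0,0,0]
  hand: [16,16,16]

```text
t: 12.93
tcp_pos: [0.5321, 0.1342, 0.1679]
tool_rot: [0.73, 0.684, 0.004, 0.001]
force: [-0.3, 0.2, -2.4]
finger_gap: 0.239
```

```bash
python3 st.py
```

```text
tcp [0.5321 0.1342 0.1679] F [-0.2795  0.1538 -2.3583] M [-0.018  -0.0109  0.0264] gap 0.2391 t 12.9333
rot err [ 0.4233 -0.2703  0.0994]
tip nominal [0.5334 0.1349 0.0059] hole-tip in slide x,y -0.0023489464794147373 0.008666471976900528 lin mm [  8.8312  -2.0818 -34.0906]
```

Emit:
drive_tool:
  linear:
    - [0,0,1.5]
    - [0,0,1.5]
    - [0,0,1]
    - [0,0,0]
  rot:
    - [0,0,0]
    - [0,0,0]
    - [0,0,0]
    - [0,0,0]
  hand: [16,16,16,16]

```text
t: 13.27
tcp_pos: [0.5322, 0.1344, 0.1679]
tool_rot: [0.729, 0.684, 0.005, 0.001]
force: [0.7, 0.0, -2.3]
finger_gap: 0.241
```

```bash
python3 st.py
```

```text
tcp [0.5322 0.1344 0.1679] F [ 0.7239  0.0034 -2.3057] M [ 0.0327  0.0675 -0.0101] gap 0.2411 t 13.2667
rot err [ 0.476  -0.2783  0.1238]
tip nominal [0.5336 0.1351 0.0059] hole-tip in slide x,y -0.0025436521986961814 0.008473546673254246 lin mm [  8.6443  -2.2419 -34.0821]
```

```bash
python3 - <<'E'
from h import *
np.set_printoptions(precision=3,suppress=True)
s=manip.sense();print(s['q'],s['tau'])
cams.snapshot('side');cams.snapshot('scene');cams.snapshot('wrist')
s=manip.sense();m=R.from_quat(s['tool_rot']).as_matrix();g=s['tcp_pos']+.054*m[:,2]
print(s['tcp_pos'],s['force'])
print(cams.spot_point('pin_grip','side')[:3],proj('side',g),proj('side',[.532,.1365,.116]));print(cams.spot_point('pin_grip','wrist')[:2],proj('wrist',g))
E
```

```text
[0.042 0.623 1.744 0.006 0.766 0.102] [ -0.066 -42.8   -11.635   0.015  -0.171   0.002]
[0.532 0.134 0.167] [-1.084 -0.374  0.875]
[{'at': [227.1, 349.4], 'score': 0.79}, {'at': [188.6, 213.3], 'score': 0.78}, {'at': [219.5, 143.8], 'score': 0.63}] [221.823 146.919] [221.38  145.998]
[{'at': [252.0, 258.0], 'score': 0.66}] [254.416 269.378]
```

Emit:
drive_tool:
  linear:
    - [0,0,3]
    - [0,0,0]
  rot:
    - [0,0,0]
    - [0,0,0]
  hand: [16,16]

```text
t: 13.68
tcp_pos: [0.5324, 0.1345, 0.1678]
tool_rot: [0.729, 0.684, 0.005, 0.001]
force: [-1.3, -0.2, -3.0]
finger_gap: 0.24
```

Emit:
drive_tool:
  linear:
    - [0,0,2]
  rot:
    - [0,0,0]
  hand: [16]

```text
t: 13.77
tcp_pos: [0.5325, 0.1346, 0.1672]
tool_rot: [0.729, 0.684, 0.005, 0.001]
force: [-4.1, -0.3, 21.9]
finger_gap: 0.237
```

Emit:
drive_tool:
  linear:
    - [0,0,3]
  rot:
    - [0,0,0]
  hand: [16]

```text
t: 13.85
tcp_pos: [0.5327, 0.1347, 0.167]
tool_rot: [0.729, 0.684, 0.005, 0.002]
force: [-8.8, -0.3, 37.7]
finger_gap: 0.236
```

Emit:
drive_tool:
  linear:
    - [0,0,0]
    - [0,0,0]
    - [0,0,0]
    - [0,0,0]
    - [0,0,-15]
    - [0,0,-25]
    - [0,0,-25]
    - [0,0,-20]
    - [0,0,0]
  rot:
    - [0,0,0]
    - [0,0,0]
    - [0,0,0]
    - [0,0,0]
    - [0,0,0]
    - [0,0,0]
    - [0,0,0]
    - [0,0,0]
    - [0,0,0]
  hand: [60,60,60,60,60,60,60,60,60]

```text
t: 14.6
tcp_pos: [0.5337, 0.134, 0.2515]
tool_rot: [0.73, 0.684, 0.005, 0.002]
force: [0.2, 0.4, 0.6]
finger_gap: 0.704
```

```bash
python3 - <<'E'
from h import *
np.set_printoptions(precision=4,suppress=True)
s=manip.sense();print(s['tcp_pos'],s['force'],s['finger_gap'])
a=cams.snapshot('wrist');b=cams.snapshot('side');save(a,'w7.png');save(b,'s7.png')
for l in ('pin_grip','rack_front','rack_mid','bar_end'):
    for n in ('wrist','side'): print(l,n,[(d['at'],round(d['score'],2)) for d in cams.spot_point(l,n)][:3])
w=cams.spot_point('pin_grip','wrist')[0]['at']
for z in (.112,.116,.12,.124):
    p=atz('wrist',w,z); print(z,p,proj('side',p))
E
```

```text
[0.5337 0.134  0.2515] [0.1677 0.357  0.5736] 0.7041617451840171
pin_grip wrist [([243.5, 202.5], 0.7)]
pin_grip side [([227.4, 351.7], 0.89), ([220.3, 145.5], 0.73), ([183.9, 212.0], 0.62)]
rack_front wrist [([244.9, 286.7], 0.93)]
rack_front side [([231.3, 172.8], 0.56)]
rack_mid wrist [([251.1, 346.2], 0.82)]
rack_mid side [([239.5, 188.5], 0.96)]
bar_end wrist []
bar_end side [([244.8, 143.6], 0.46)]
0.112 [0.5248 0.1374 0.112 ] [219.1658 147.4391]
0.116 [0.525  0.1387 0.116 ] [219.0383 146.1152]
0.12 [0.5252 0.14   0.12  ] [218.9107 144.7896]
0.124 [0.5254 0.1414 0.124 ] [218.7829 143.4623]
```

Emit:
drive_tool:
  linear:
    - [0,-5,-10]
    - [-30,0,0]
    - [-34,0,0]
    - [-34,0,0]
    - [-34,0,0]
    - [-34,0,0]
    - [-34,0,0]
    - [-34,0,0]
    - [-20,0,0]
    - [0,0,0]
  rot:
    - [0,0,0]
    - [0,0,0]
    - [0,0,0]
    - [0,0,0]
    - [0,0,0]
    - [0,0,0]
    - [0,0,0]
    - [0,0,0]
    - [0,0,0]
    - [0,0,0]
  hand: [0,0,0,0,0,0,0,0,0,0]

```text
t: 15.98
tcp_pos: [0.5093, -0.1273, 0.2629]
tool_rot: [0.727, 0.687, 0.004, 0.002]
force: [-0.2, -0.0, 0.4]
finger_gap: -0.001
```

```bash
python3 - <<'E'
from h import *
np.set_printoptions(precision=4,suppress=True)
s=manip.sense();print(s['tcp_pos'],s['force'],s['finger_gap'])
a=cams.snapshot('wrist');save(a,'w8.png')
for l,z in (('pin_grip',.116),('rack_front',.057),('rack_mid',.057),('bar_end',.15),('slideway',0)):
    for d in cams.spot_point(l,'wrist')[:2]: print(l,d['at'],round(d['score'],2),atz('wrist',d['at'],z))
r=cams.regions_of('rack_mid','wrist')
for q in r[:1]:
    x0,y0,x1,y1=q['rect'];print(q['rect'],q['score'])
    ys,xs=np.nonzero(q['pixels'])
    for yy in (int(y0),int(y0)+1,int(y1)-3,int(y1)-1): 
        c=xs[ys==yy]; 
        if len(c): print(yy,c.min(),c.max(),atz('wrist',(c.mean(),yy),.074),atz('wrist',(c.mean(),yy),.04))
print('tip px',proj('wrist',s['tcp_pos']+[0,0,-.0726]))
E
```

```text
[ 0.5093 -0.1273  0.2629] [-0.2182 -0.0132  0.3628] -0.0007423076752268708
rack_mid [258.0, 61.2] 0.89 [ 0.5182 -0.0248  0.057 ]
[189.7, 0.0, 325.5, 149.5] 0.92
0 190 327 [0.5201 0.0143 0.074 ] [0.5212 0.0229 0.04  ]
1 190 327 [0.52   0.0137 0.074 ] [0.5211 0.0221 0.04  ]
146 202 311 [ 0.5138 -0.0889  0.074 ] [ 0.5141 -0.094   0.04  ]
148 208 309 [ 0.5131 -0.0905  0.074 ] [ 0.5132 -0.0958  0.04  ]
tip px [254.6937 261.0594]
```

View pics/w8.png

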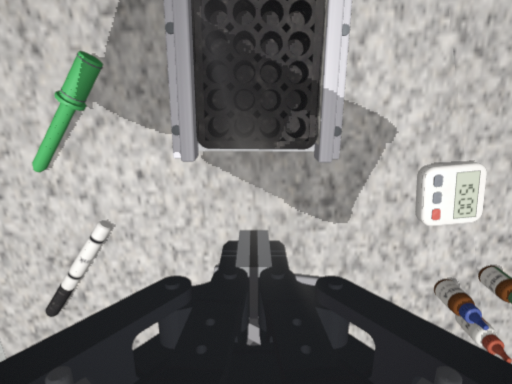

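The last wrist view shows the rack's rear edge at row 149 (y ≈ -0.094), with the closed fingers behind it and in line. The marker and timer are well clear. Next I lower the fingers behind the rack.

Emit:
drive_tool:
  linear:
    - [-5,3,20]
    - [0,0,30]
    - [0,0,30]
    - [0,0,30]
    - [0,0,18]
    - [0,0,10]
    - [0,0,0]
  rot:
    - [0,0,0]
    - [0,0,0]
    - [0,0,0]
    - [0,0,0]
    - [0,0,0]
    - [0,0,0]
    - [0,0,0]
  hand: [0,0,0,0,0,0,0]

```text
t: 16.92
tcp_pos: [0.5173, -0.1197, 0.122]
tool_rot: [0.72, 0.694, 0.006, 0.005]
force: [0.8, 0.4, 0.3]
finger_gap: 0.001
```

```bash
python3 st.py
```

```text
tcp [ 0.5173 -0.1197  0.122 ] F [0.8043 0.4035 0.2854] M [0.0685 0.0095 0.0229] gap 0.0012 t 16.9167
rot err [ 0.849  -0.1138  1.7164]
tip nominal [ 0.5197 -0.1195 -0.04  ] hole-tip in slide x,y -0.005616198080481824 0.26344689904625596 lin mm [263.6376   3.4614 -79.495 ]
```

Emit:
drive_tool:
  linear:
    - [0,-5,0]
    - [5,0,0]
    - [5,0,0]
    - [8,0,0]
    - [8,0,0]
    - [8,0,0]
    - [8,0,0]
    - [8,0,0]
    - [8,0,0]
    - [8,0,0]
    - [8,0,0]
    - [6,0,0]
  rot:
    - [-0.8,0,1.7]
    - [0,0,0]
    - [0,0,0]
    - [0,0,0]
    - [0,0,0]
    - [0,0,0]
    - [0,0,0]
    - [0,0,0]
    - [0,0,0]
    - [0,0,0]
    - [0,0,0]
    - [0,0,0]
  hand: [0,0,0,0,0,0,0,0,0,0,0,0]

```text
t: 17.92
tcp_pos: [0.5218, -0.0306, 0.1267]
tool_rot: [0.728, 0.685, 0.013, 0.014]
force: [0.1, -0.2, -0.4]
finger_gap: -0.0
```

```bash
python3 st.py; python3 - <<'E'
from h import *
np.set_printoptions(precision=4,suppress=True)
b=cams.snapshot('side');cams.snapshot('scene')
for l,z in (('rack_mid',.057),('rack_front',.057),('pin_grip',.116)):
  for n in ('side','scene'):
    for d in cams.spot_point(l,n)[:3]: print(l,n,d['at'],round(d['score'],2),atz(n,d['at'],z))
E
```

```text
tcp [ 0.5218 -0.0306  0.1267] F [ 0.1175 -0.246  -0.4319] M [-0.1286 -0.0341 -0.0201] gap -0.0003 t 17.9167
rot err [2.1883 0.0757 0.3588]
tip nominal [ 0.5279 -0.0312 -0.0352] hole-tip in slide x,y -0.00793330086664661 0.17480676287804822 lin mm [174.7444  -3.9591 -75.6125]
rack_mid side [231.4, 171.6] 0.96 [0.5377 0.0702 0.057 ]
rack_mid scene [208.4, 184.0] 0.65 [0.5463 0.0532 0.057 ]
rack_front side [222.1, 160.0] 0.76 [0.5385 0.1511 0.057 ]
rack_front scene [192.6, 182.0] 0.62 [0.5275 0.1104 0.057 ]
pin_grip side [229.0, 350.1] 0.78 [ 0.2574 -0.6015  0.116 ]
pin_grip side [220.6, 145.7] 0.67 [0.5305 0.1394 0.116 ]
pin_grip side [186.0, 214.3] 0.65 [ 0.3168 -0.1723  0.116 ]
pin_grip scene [327.6, 307.6] 0.84 [ 0.2149 -0.5413  0.116 ]
pin_grip scene [198.1, 231.2] 0.71 [ 0.2755 -0.1138  0.116 ]
pin_grip scene [183.5, 164.6] 0.67 [0.5335 0.1492 0.116 ]
```

Emit:
drive_tool:
  linear:
    - [0,0,3]
    - [3,0,2]
    - [4,0,0]
    - [4,0,0]
  rot:
    - [1.1,0,0]
    - [1,0,0]
    - [0,0,0]
    - [0,0,0]
  hand: [0,0,0,0]

```text
t: 18.65
tcp_pos: [0.5233, -0.023, 0.1213]
tool_rot: [0.729, 0.684, -0.001, 0.001]
force: [-0.6, -1.6, 1.9]
finger_gap: -0.001
```

Emit:
drive_tool:
  linear:
    - [3,0,0]
    - [3,0,0]
  rot:
    - [0,0,0]
    - [0,0,0]
  hand: [0,0]

```text
t: 18.82
tcp_pos: [0.5242, -0.0166, 0.1213]
tool_rot: [0.729, 0.684, -0.001, 0.001]
force: [-0.4, -1.2, 0.4]
finger_gap: -0.001
```

```bash
python3 st.py
```

```text
tcp [ 0.5242 -0.0166  0.1213] F [-0.3937 -1.1869  0.4064] M [-0.2595  0.0339 -0.0294] gap -0.0006 t 18.8167
rot err [-0.0273  0.1912  0.1302]
tip nominal [ 0.524  -0.0171 -0.0407] hole-tip in slide x,y -0.003114575654107104 0.16099635261017645 lin mm [160.7329  -2.7878 -81.2222]
```

Emit:
drive_tool:
  linear:
    - [1.5,0,0]
    - [1.5,0,0]
  rot:
    - [0,0,0]
    - [0,0,0]
  hand: [0,0]

```text
t: 18.98
tcp_pos: [0.5243, -0.0127, 0.1213]
tool_rot: [0.729, 0.684, -0.001, 0.001]
force: [-0.2, -1.1, 0.7]
finger_gap: 0.003
```

Emit:
drive_tool:
  linear:
    - [1.5,0,0]
    - [1.5,0,0]
  rot:
    - [0,0,0]
    - [0,0,0]
  hand: [0,0]

```text
t: 19.15
tcp_pos: [0.5251, -0.0111, 0.1216]
tool_rot: [0.728, 0.686, -0.002, 0.003]
force: [-1.4, -11.1, 1.1]
finger_gap: -0.0
```

Emit:
drive_tool:
  linear:
    - [1.5,0,0]
    - [1.5,0,0]
  rot:
    - [0,0,0]
    - [0,0,0]
  hand: [0,0]

```text
t: 19.32
tcp_pos: [0.5253, -0.0108, 0.1219]
tool_rot: [0.727, 0.687, -0.004, 0.005]
force: [-2.1, -9.4, 0.4]
finger_gap: -0.001
```

The rack is hard against the pin (-11 N). I back off and work out the bar's angle from both fixed cameras and the first wrist view.

Emit:
drive_tool:
  linear:
    - [-6,0,0]
    - [-20,0,0]
    - [-10,0,-30]
    - [0,0,-38]
    - [0,0,-38]
    - [0,0,-10]
    - [0,0,0]
  rot:
    - [0,0,0]
    - [0,0,0]
    - [0,0,0]
    - [0,0,0]
    - [0,0,0]
    - [0,0,0]
    - [0,0,0]
  hand: [0,0,0,0,0,0,0]

```text
t: 19.9
tcp_pos: [0.5214, -0.0461, 0.2396]
tool_rot: [0.728, 0.686, -0.005, -0.001]
force: [-0.9, 0.4, -0.2]
finger_gap: -0.005
```

```bash
python3 st.py; cat > bar.py <<'E'
from h import *
from scipy.optimize import least_squares
np.set_printoptions(precision=4,suppress=True)
a=cams.snapshot('wrist');cams.snapshot('side');cams.snapshot('scene')
obs=[]
for n in ('wrist','side','scene'):
    r=cams.spot_point('bar_end',n); print(n,[(d['at'],round(d['score'],2)) for d in r[:3]])
    if r and r[0]['score']>.3: obs.append((cam(n),r[0]['at']))
print('tri all',tri([ray('',o[1],o[0]) for o in obs]))
for l,z in (('rack_front',.057),('rack_mid',.057),('pin_grip',.116)):
  for n in ('wrist','side'):
    for d in cams.spot_point(l,n)[:2]: print(l,n,d['at'],round(d['score'],2),atz(n,d['at'],z))
E
python3 bar.py; python3 - <<'E'
from h import *
from scipy.optimize import least_squares
w0=({'vfov':61.05756,'cx':253.27,'cy':188.756,'k1':.00186,'rvec':np.array([-2.859,-.0001,-.0001]),'tvec':np.array([-.6245,-.0353,.3787])},192/np.tan(np.radians(61.05756/2)))
obs=[(w0,(182.1,118)),(cam('side'),(246.5,144.5)),(cam('scene'),(210.6,154))]
y=np.radians(-3.8);X=np.array([np.cos(y),np.sin(y),0]);Y=np.array([-np.sin(y),np.cos(y),0])
def P(p):
    o=np.array([.5325,.1345,0])+Y*(p[0]); return o+X*(.066-.074*np.cos(p[1]))+np.array([0,0,.079+.074*np.sin(p[1])])
f=lambda p:np.concatenate([proj('',P(p),m)-np.array(px) for m,px in obs])
for g in (1.3,1.8): r=least_squares(f,[-.085,g]); print(r.x,P(r.x),r.fun)
E
```

```text
tcp [ 0.5214 -0.0461  0.2396] F [-0.9275  0.3971 -0.1925] M [-0.0351  0.0231 -0.0366] gap -0.0054 t 19.9
rot err [-0.4889  0.3451  0.4306]
tip nominal [ 0.5199 -0.0469  0.0776] hole-tip in slide x,y -0.0009864376537985688 0.19100447851741778 lin mm [191.2285   0.7663  36.4899]
wrist [([370.7, 14.4], 0.7)]
side [([243.2, 146.1], 0.61)]
scene [([203.0, 181.6], 0.46), ([211.5, 153.8], 0.44)]
tri all (array([0.5724, 0.0753, 0.0969]), [np.float64(0.020422747104962734), np.float64(0.03548197112579968), np.float64(0.045648977311560146)])
rack_front side [222.4, 159.0] 0.8 [0.5418 0.157  0.057 ]
rack_mid wrist [258.9, 28.0] 0.91 [0.5273 0.069  0.057 ]
rack_mid wrist [370.9, 11.3] 0.19 [0.6039 0.0746 0.057 ]
rack_mid side [229.7, 172.5] 0.74 [0.5308 0.0673 0.057 ]
pin_grip wrist [77.1, 170.9] 0.66 [ 0.4136 -0.0128  0.116 ]
pin_grip side [226.9, 352.6] 0.83 [ 0.2519 -0.6051  0.116 ]
pin_grip side [218.2, 143.1] 0.6 [0.5301 0.1593 0.116 ]
[-0.07486562  1.35204995] [0.57737012 0.05648915 0.1512366 ] [ 0.71132043 -0.04100782 -1.65813199 -0.57172888  0.25839757  3.38870327]
[-0.07486562  1.35204995] [0.57737012 0.05648915 0.1512366 ] [ 0.71132109 -0.0410079  -1.65813186 -0.57172895  0.25839764  3.38870318]
```

Emit:
drive_tool:
  linear:
    - [0,29,0]
    - [0,29,0]
    - [0,29,0]
    - [0,0,0]
    - [27,0,0]
    - [27,0,0]
    - [27,0,0]
    - [25,0,0]
    - [0,0,0]
  rot:
    - [0,0,0]
    - [0,0,0]
    - [0,0,0]
    - [-0.4,0.3,0.4]
    - [0,0,0]
    - [0,0,0]
    - [0,0,0]
    - [0,0,0]
    - [0,0,0]
  hand: [0,0,0,0,0,0,0,0,0]

```text
t: 21.25
tcp_pos: [0.6156, 0.0566, 0.2314]
tool_rot: [0.732, 0.681, -0.004, -0.006]
force: [-0.2, 0.3, -0.1]
finger_gap: -0.002
```

```bash
python3 st.py; python3 - <<'E'
from h import *
np.set_printoptions(precision=4,suppress=True)
cams.snapshot('wrist')
for d in cams.spot_point('bar_end','wrist')[:2]: print(d['at'],d['score'],atz('wrist',d['at'],.151))
y=np.radians(-3.8);X=np.array([np.cos(y),np.sin(y),0]);Y=np.array([-np.sin(y),np.cos(y),0])
s=manip.sense();e=s['tcp_pos']-np.array([.5325,.1345,0]);print('slide x',e@X,'rel bar y',e@Y+.0749)
E
```

```text
tcp [0.6156 0.0566 0.2314] F [-0.1692  0.284  -0.1147] M [-0.0028  0.0355  0.0023] gap -0.0017 t 21.25
rot err [-0.8064 -0.0955 -0.3485]
tip nominal [0.6133 0.0571 0.0694] hole-tip in slide x,y -0.08726446099697666 0.08102783584454303 lin mm [ 80.4467 -87.3319  30.7801]
[181.5, 249.9] 0.83 [0.5772 0.0518 0.151 ]
slide x 0.0883294160070615 rel bar y -0.00040556358424713446
```

Emit:
drive_tool:
  linear:
    - [0,0,15]
    - [0,0,18]
    - [0,0,0]
    - [0,-7,0]
    - [0,-7,0]
    - [0,-7,0]
    - [0,-7,0]
    - [0,-7,0]
    - [0,-7,0]
  rot:
    - [0,0,0]
    - [0,0,0]
    - [0,0,0]
    - [0,0,0]
    - [0,0,0]
    - [0,0,0]
    - [0,0,0]
    - [0,0,0]
    - [0,0,0]
  hand: [0,0,0,0,0,0,0,0,0]

```text
t: 22.1
tcp_pos: [0.5737, 0.0499, 0.2022]
tool_rot: [0.735, 0.678, -0.001, 0.001]
force: [3.2, 0.3, -1.8]
finger_gap: 0.001
```

```bash
python3 st.py;cat > b2.py <<'E'
from h import *
from scipy.optimize import least_squares
np.set_printoptions(precision=4,suppress=True)
y=np.radians(-3.8);X=np.array([np.cos(y),np.sin(y),0]);Y=np.array([-np.sin(y),np.cos(y),0])
def P(t):
    o=np.array([.5325,.1345,0])-Y*.0749; return o+X*(.066-.074*np.cos(t))+np.array([0,0,.079+.074*np.sin(t)])
for n in ('wrist','side','scene'):
    cams.snapshot(n)
    for d in cams.spot_point('bar_end',n)[:2]:
        ts=np.linspace(0,1.85,186);e=[np.linalg.norm(proj(n,P(t))-d['at']) for t in ts];i=np.argmin(e);print(n,d['at'],round(d['score'],2),'theta',ts[i],'err px',e[i])
s=manip.sense();e=s['tcp_pos']-np.array([.5325,.1345,0]);print('slide x',e@X,'rel bar y',e@Y+.0749)
E
python3 b2.py
```

```text
tcp [0.5737 0.0499 0.2022] F [ 3.1657  0.3162 -1.8238] M [-0.0522 -0.4807  0.0253] gap 0.001 t 22.1
rot err [ 0.0129  0.1851 -0.7656]
tip nominal [0.5737 0.0494 0.0402] hole-tip in slide x,y -0.04829976775705569 0.09132163347081781 lin mm [ 90.6682 -49.5158  -0.1048]
wrist [208.3, 248.9] 0.58 theta 0.98 err px 1.4309009059497428
side [235.9, 150.9] 0.57 theta 0.88 err px 1.1443897212125125
scene [207.1, 160.3] 0.6 theta 1.11 err px 1.0351199517633725
slide x 0.046418783697830326 rel bar y -0.0064567011164956695
```

Emit:
drive_tool:
  linear:
    - [0,5,0]
    - [0,0,-20]
    - [0,0,-20]
    - [4,-20,0]
    - [3,-21,0]
    - [0,0,0]
  rot:
    - [0,0,0]
    - [0,0,0]
    - [0,0,0]
    - [0,0,-0.7]
    - [0,0,0]
    - [0,0,0]
  hand: [0,0,0,0,0,0]

```text
t: 22.9
tcp_pos: [0.5403, 0.0599, 0.2421]
tool_rot: [0.73, 0.683, -0.003, -0.001]
force: [-1.0, 0.5, -0.7]
finger_gap: -0.003
```

```bash
python3 st.py; python3 b2.py
```

```text
tcp [0.5403 0.0599 0.2421] F [-1.0262  0.5487 -0.6616] M [-0.0126 -0.0352  0.0416] gap -0.0027 t 22.9
rot err [-0.3359  0.1584 -0.0311]
tip nominal [0.5394 0.0596 0.0801] hole-tip in slide x,y -0.013329222062385024 0.08344688189376309 lin mm [ 83.5503 -13.14    39.9203]
wrist [277.2, 232.0] 0.62 theta 1.06 err px 3.9899254987020347
side [236.8, 148.0] 0.42 theta 0.99 err px 0.4621291289950432
scene [205.6, 164.9] 0.61 theta 0.89 err px 0.07287683012658158
slide x 0.01688979196418795 rel bar y 0.00011296849091917138
```

Emit:
drive_tool:
  linear:
    - [0,-3,15]
    - [0,0,8]
    - [0,-1,8]
    - [0,-1,8]
    - [0,-1,8]
    - [0,-1,8]
    - [0,0,8]
    - [0,0,0]
  rot:
    - [0,0,0]
    - [0,0,0]
    - [0,0,0]
    - [0,0,0]
    - [0,0,0]
    - [0,0,0]
    - [0,0,0]
    - [0,0,0]
  hand: [0,0,0,0,0,0,0,0]

```text
t: 23.87
tcp_pos: [0.5153, 0.0603, 0.178]
tool_rot: [0.73, 0.683, -0.024, -0.022]
force: [0.0, 0.2, 0.4]
finger_gap: -0.003
```

```bash
python3 st.py; python3 b2.py
```

```text
tcp [0.5153 0.0603 0.178 ] F [0.0226 0.2267 0.4306] M [ 0.0479 -0.0018  0.0439] gap -0.0028 t 23.8667
rot err [-3.7104  0.2484  0.0396]
tip nominal [0.5048 0.0603 0.0163] hole-tip in slide x,y 0.02118103634168293 0.08501740304000167 lin mm [ 84.8968  19.6493 -25.3971]
wrist [276.7, 248.6] 0.58 theta 0.33 err px 4.17838429026812
side [221.6, 168.0] 0.66 theta 0.01 err px 5.399229436951212
scene [200.8, 175.3] 0.5 theta 0.35000000000000003 err px 1.2548837657213852
scene [185.3, 162.6] 0.5 theta 0.67 err px 19.51074881482925
slide x -0.01153687482327153 rel bar y -0.000291137573370015
```

Emit:
drive_tool:
  linear:
    - [0,0,-12]
    - [0,8,0]
    - [0,8,0]
    - [0,0,0]
  rot:
    - [0,0,0]
    - [-1.8,0,0]
    - [-1.8,0,0]
    - [0,0,0]
  hand: [0,0,0,0]

```text
t: 24.5
tcp_pos: [0.5403, 0.0584, 0.1934]
tool_rot: [0.73, 0.683, 0.005, 0.009]
force: [0.5, -0.3, -0.1]
finger_gap: 0.003
```

```bash
python3 st.py; python3 b2.py
```

```text
tcp [0.5403 0.0584 0.1934] F [ 0.4791 -0.2665 -0.1105] M [-0.0355 -0.0163  0.0309] gap 0.0032 t 24.5
rot err [1.1642 0.2686 0.025 ]
tip nominal [0.5435 0.0574 0.0315] hole-tip in slide x,y -0.01759012421569149 0.08527723613679343 lin mm [ 85.2431 -17.3721  -9.2816]
wrist [215.0, 237.9] 0.76 theta 0.33 err px 9.141686453788692
side [228.1, 162.5] 0.47 theta 0.26 err px 0.4510398869305337
scene [185.4, 166.8] 0.67 theta 0.54 err px 18.138456683669368
scene [201.8, 174.9] 0.55 theta 0.38 err px 0.33158992499956463
slide x 0.009661381206804601 rel bar y -0.00036262983452782505
```

Emit:
drive_tool:
  linear:
    - [0,-6,6]
    - [0,0,7]
    - [0,0,7]
    - [0,0,6]
    - [0,0,5]
    - [0,0,4]
  rot:
    - [1.1,0,0]
    - [0,0,0]
    - [0,0,0]
    - [0,0,0]
    - [0,0,0]
    - [0,0,0]
  hand: [0,0,0,0,0,0]

```text
t: 25.3
tcp_pos: [0.5301, 0.0591, 0.1542]
tool_rot: [0.73, 0.683, -0.005, -0.002]
force: [-0.5, 0.8, 19.9]
finger_gap: -0.0
```

```bash
python3 st.py; python3 b2.py
```

```text
tcp [0.5301 0.0591 0.1542] F [-0.5397  0.8157 19.9302] M [ 0.0411 -0.0907  0.0172] gap -0.0005 t 25.3
rot err [-0.5378  0.2577  0.0353]
tip nominal [ 0.5285  0.0585 -0.0078] hole-tip in slide x,y -0.0025433124989730407 0.08521569178881772 lin mm [ 85.0017  -2.9411 -48.148 ]
wrist [228.6, 247.6] 0.96 theta 0.04 err px 5.118695797634646
side [224.2, 168.3] 0.69 theta 0.0 err px 2.8098095543688064
scene [201.4, 183.4] 0.48 theta 0.0 err px 1.3436720990929734
slide x 0.0027239247545608296 rel bar y -0.0004731867652737476
```

Emit:
drive_tool:
  linear:
    - [0,0,-3]
    - [0,0,-15]
    - [0,0,-30]
    - [0,0,-35]
    - [0,0,-35]
    - [-30,0,0]
    - [0,0,0]
    - [0,0,0]
  rot:
    - [0,0,0]
    - [0,0,0]
    - [0,0,0]
    - [0,0,0]
    - [0,0,0]
    - [0,0,0]
    - [0,0,0]
    - [0,0,0]
  hand: [0,0,0,0,0,0,0,0]

```text
t: 26.27
tcp_pos: [0.5298, 0.029, 0.2772]
tool_rot: [0.73, 0.684, -0.006, -0.002]
force: [-0.2, 0.8, 0.3]
finger_gap: -0.005
```

```bash
python3 st.py; python3 b2.py; python3 - <<'E'
from h import *
np.set_printoptions(precision=4,suppress=True)
for n in ('wrist','side'):
  a=cams.snapshot(n);save(a,'f_'+n+'.png')
  for l,z in (('rack_front',.057),('rack_mid',.057),('pin_grip',.116),('bench_timer',0),('marker_black',0)):
    for d in cams.spot_point(l,n)[:3]: print(n,l,d['at'],round(d['score'],2),atz(n,d['at'],z))
E
```

```text
tcp [0.5298 0.029  0.2772] F [-0.1578  0.8153  0.2879] M [ 0.0822 -0.024   0.0287] gap -0.0052 t 26.2667
rot err [-0.6     0.306   0.1089]
tip nominal [0.528  0.0282 0.1152] hole-tip in slide x,y -0.004068141571351174 0.11546131215349897 lin mm [115.8681  -3.0642  74.5953]
wrist [240.7, 142.7] 0.79 theta 0.0 err px 3.5479331438540207
side [222.9, 168.9] 0.56 theta 0.0 err px 4.181246295051211
scene [203.7, 181.5] 0.58 theta 0.03 err px 1.9425627565644372
scene [239.0, 268.3] 0.21 theta 0.0 err px 93.86333729241593
slide x 0.0031664017801723366 rel bar y -0.02968683569157292
wrist rack_front [251.1, 51.4] 0.72 [0.5299 0.1342 0.057 ]
wrist rack_mid [255.2, 131.9] 0.81 [0.5294 0.0687 0.057 ]
wrist pin_grip [244.9, 22.4] 0.86 [0.5281 0.1447 0.116 ]
wrist pin_grip [106.1, 230.2] 0.79 [0.4118 0.0077 0.116 ]
wrist pin_grip [253.9, 49.5] 0.59 [0.5328 0.1284 0.116 ]
wrist bench_timer [420.4, 308.4] 0.77 [ 0.7182 -0.165   0.    ]
side rack_front [219.3, 158.3] 0.81 [0.5343 0.1655 0.057 ]
side rack_mid [228.7, 168.5] 0.8 [0.5373 0.0915 0.057 ]
side pin_grip [228.9, 349.7] 0.71 [ 0.2576 -0.6006  0.116 ]
side pin_grip [186.2, 213.8] 0.65 [ 0.3179 -0.1705  0.116 ]
side pin_grip [219.0, 144.4] 0.53 [0.5291 0.1498 0.116 ]
side bench_timer [319.5, 211.8] 0.46 [ 0.722  -0.1597  0.    ]
side marker_black [190.8, 263.2] 0.55 [ 0.3046 -0.2228  0.    ]
```

```bash
python3 -c "
from station import order; print(order.sign_off())"
```

```text
the job is handed in; nothing more can be done
None
```

The job is handed in at about 26 s of the 64 s allowed. The sign-off gives no verdict, so the results below rest on my own checks.

**What I did**
- **Pin:** I drew it from the leaning holder after one regrasp. I found the hole in the wrist pictures, touched down at its near rim and slid a few millimetres. The pin then went about 30 mm down to a firm stop (38 N).
- **Rack:** I pushed it along the rails until it met the pin (11 N).
- **Bar:** I swung it over and pressed it down until it stopped (20 N). I then raised the arm clear of everything.

**Last checks**
- **Bar:** All three cameras put it at 0 to 0.03 rad from closed.
- **Rack:** The wrist camera puts its front face 10.5 mm from the pin axis. The expected distance is 7 mm and the limit 14 mm. The rack's centre by the wrist camera is the same as just after the push.
- **Pin:** With the pin released, the grip height fitted the two views at about 118 mm, against 116 mm expected. I did not measure its tilt after the push.
- **Bystanders:** The timer and marker read within about 15 mm of where they started, which is within the networks' noise. The dropper bottle was not measured again, but the arm never came near it.

**Disagreements**
- The side camera's rack readings (front face at y = 0.166 m) were 2–3 cm off the wrist camera's. That would put the rack past the pin, so I trusted the wrist camera and the contact force.
- I meant to look at one final picture, but the 12-picture limit had been reached.

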